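# Hang the cutlery caddy on the swinging hook

## Robot

A 6-joint arm with a two-finger parallel gripper is mounted at the origin on the work surface. World frame = base frame: x ahead of the robot, y to its left, z up, the work surface at z = 0. Lengths are in m, angles in rad, forces in N, time in s.
With the tool pointing down it reaches from about 0.3 to 0.775 m from the base axis. Payload 14.6 kg.
Tool frame: the origin (TCP) lies at the very end of the fingers, on their centre line; the grasp point (between the pads) lies 19 mm behind it (bot.grip_depth is the distance from the TCP to the grasp point, in m); z points along the fingers, x is the direction in which the jaws open and shut, and the axes are right-handed (so a half turn about z gives the same grasp; the last joint's range is limited). The gripper opens to 85 mm and grips with 20 to 120 N. Pads are 22 mm wide; open, the fingers measure 114 mm over their backs; the gripper's body (76 mm by 85 mm) begins 54 mm behind the grasp point. The pads swing forward as they close: fully open they stand 13 mm farther back than shut.
Start: joints at [1.247, 0.3, 1.521, -0, 1.321, -0.067], TCP at [0.14, 0.532, 0.231] pointing down, gripper open.
Joint ranges: [-3.03, 3.03], [-0.79, 2.21], [0.23, 2.52], [-1.04, 4.18], [0, 3.07], [-2.55, 2.55]. Speed limits (rad/s): [2.22, 2.22, 2.57, 3.14, 3.14, 3.14].

## Interface

Orientations are given as a unit quaternion [x, y, z, w].
In Python, from plant import bot gives the robot as it stands.
- The arm moves only by the tool arm_command, never from a script. Its argument "targets" is one flat list of numbers, 5 for each row, row after row: the closure, from 0 (fully open) to 1 (shut), then the shift along the tool's x, y, z in cm, then the turn about the tool's z in rad. In form: [grip, dx, dy, dz, turn, grip, dx, dy, dz, turn, ...]. A call has 1 to 12 rows; each row shifts and turns the commanded pose from where the row before left it, along the tool's axes as they then stand; what a row does not reach is not made up. A row lasts 1/12 s, in which the tool goes at most 41.7 mm and 7.16 degrees, less where a joint would pass 70% of its speed; a pose out of reach is approached as far as the arm can. A call is refused whole if a number of a shift passes 4.17 or a number of a turn 0.125, either way. A call with a gripper value outside its range is refused whole. The fingers move at their own pace and stop on an object; "force" is the grip in N (left out, the last holds). Time passes only in rows, so rows that do not move let the fingers close. It gives the time, the measured TCP pose, the force and the opening at its end, in the units of the state.
- bot.observe(): the state, without advancing time (a new reading comes with each control period).
- bot.snapshot(name): name is "side" or "top" or "wrist"; returns the picture (384x512x3 uint8, red, green, blue); there is no depth.
- bot.calibration(name): a dict with "fx", "fy", "cx", "cy" (pixels), "dist_coeffs" ([k1, k2, p1, p2, k3] as OpenCV has them; the pictures are not rectified), "R" (3x3) and "t" (3): a world point X has camera coordinates R X + t; the wrist camera has in their place "T_tool_cam" (4x4, takes a point from camera to tool coordinates, whose origin is the TCP and whose axes are the tool frame's). Camera axes: x right, y down, z forward; pixel columns grow to the right and rows downward; lengths in m; the calibration is good to about 2 mm. A picture is of the moment at which its call begins: read the wrist's pose just before it. calibration takes no time and is no camera call.
- bot.sign_off(): hands the job in, once; it reports no verdict.
The state is a dict: "clock": time; "joint_pos": joint angles; "joint_velocities": joint speeds; "tau": joint torques, N m; "tool_pos": TCP position; "tcp_rot": TCP orientation; "wrist_force": force on the tool from outside, world axes, zero at the start; "ft_torque": the same for the moment, N m; "grip_width": opening from 0.0 (shut) to 1.0 (fully open).
Only numpy, scipy, OpenCV 4.12 (cv2) and the standard library are available. Lean on these libraries where they do the work, as an engineer would, in place of code of your own. Each camera call takes 0.05 s, during which the arm holds its last target. There are 200 camera calls.

## Task

Take the empty cutlery caddy by its handle bar and, with the bar between its two collars, press the swinging hook back against its rubber bumper and hold it there, still, for about a second with a gentle push of about 5 N. Then hang the caddy on the hook by the gap between the collars, let go, and leave it hanging level and quiet. Never push or strike the hook or its stand harder than 8 N, and leave the other tableware where it is.

Things in the scene. Friction and masses are not known exactly. Their poses are not given: they have to be found in the camera images.
- caddy: empty grey plastic cutlery caddy, open box 90 mm (x) by 210 mm (y) by 55 mm high, 0.2 to 0.33 kg, standing on the table. Origin: centre of its underside; z up; y runs along its handle. End plates 5 mm thick, 24 mm wide at y = +/-102 mm, 140 mm tall, carry a round steel bar 12 mm thick, its axis 130 mm above the underside
- caddy_bar (a point): middle of the caddy's handle bar, on its axis; axes as the caddy's. Here two collars (20 mm across, 6 mm wide) leave a 24 mm gap between them, where the hook goes. The bar is bare for 80 mm between each collar and its end plate; gripped about 75 mm from the middle, the hand stays clear of the stand
- stand: fixed stand with a swinging steel hook (counted as part of it) under the end of its level arm. Origin: on the table below the hook's pivot; x runs back along the arm (16 mm wide, 296 to 318 mm up, to x = 166 mm), z up. Post 28 mm square at x = 155, y = 70 mm, 318 mm tall, on a foot x = 100 to 210, y = 35 to 105 mm. Rubber bumper behind the hook. Press with 4 to 7 N
- hook_pivot (a point): the hook's pivot under the arm's end, 285 mm above the table; axes as the stand's, the pin along y. A level bar 52 mm below the pivot clears the swinging tip and meets the shank. The bumper stops the shank on its +x side, about 50 mm below the pivot
- hook (a joint): swing of the hook (rad), growing as its lower end goes backwards (stand's +x). Plumb reads -0.36 to 0: its stiff fork, which carries the bumper, is trimmed differently each time. It swings almost without friction and does not stop by itself in time; leant on something it falls back to plumb. On the bumper it is 0.3 to 0.66 back from plumb: feel for it; force then rises by 1 N or more per mm
- hook_seat (a point): bar axis position when seated in the hook; swings with the hook, axes the hook's (the stand's when plumb). Hook: 10 mm round steel in the x-z plane, 0.14 kg. When plumb, below the pivot: seat 107 mm, x 0; shank axis x = +18 mm from 32 to 100 mm; bowl's lowest axis point 118 mm; open tip on the other side, x = -18 to -22 mm, top 78 mm. The mouth is about 27 mm wide and opens up
- sauce: yellow squeeze bottle, 60 mm across, 180 mm tall; a bystander, to be left where it is. Origin: centre of its underside
- salt: small glass salt pot, 44 mm across, 65 mm tall; a bystander, to be left where it is. Origin: centre of its underside
- opener: bottle opener, 140 mm long, lying flat; a bystander, to be left where it is. Origin: centre of its underside (near its middle)
- spoon: serving spoon, 200 mm long, lying flat; a bystander, to be left where it is. Origin: centre of its underside (near its middle)
- mug: white mug, 80 mm across, 95 mm tall; a bystander, to be left where it is. Origin: centre of its underside
- bowl: small white bowl, 110 mm across, 50 mm tall; a bystander, to be left where it is. Origin: centre of its underside
- plates: stack of white plates, 170 mm across, 55 mm tall; a bystander, to be left where it is. Origin: centre of its underside
- pickles: green glass jar, 72 mm across, 100 mm tall; a bystander, to be left where it is. Origin: centre of its underside
Not all that is in view belongs to the job. What is shaped like the caddy but brown or orange is not meant.

How it is judged:
On the way, in this order (a step that is already met when the one before it is completed fails the run):
1. the caddy is lifted off the table (height (world z) of caddy above 0.04 m), for 0.2 s.
2. the caddy presses the hook (more than 3 N) against its bumper, the hook still, for half a second (value of joint hook above 0.27 rad and velocity of joint hook between -0.1 and 0.1 rad/s and contact force between caddy and stand above 3 N), for 0.5 s.
At the end, for the whole second after the job is handed in: The caddy hangs by the middle of its bar in the bowl of the hook (bar axis within 12 mm of the seat point along the hook's x and y, and from 6 mm below to 8 mm above it), within 0.2 rad of upright, moving slower than 0.1 m/s (x of caddy_bar in the frame of hook_seat between -0.012 and 0.012 m and y of caddy_bar in the frame of hook_seat between -0.012 and 0.012 m and z of caddy_bar in the frame of hook_seat between -0.006 and 0.008 m and angle between caddy's own z axis and vertical below 0.2 rad and linear speed of caddy below 0.1 m/s); the robot touches nothing.
It fails at once if the hook or stand is struck or pushed with more than 9 N (contact force between stand and anything else above 9 N).
It fails at once if a bystander is moved by more than 30 mm (distance of any of sauce, salt, opener, spoon, mug, bowl, plates, pickles from where it was at the start of the episode above 0.03 m).
It also fails if it takes over 72 s, if anything falls off the work surface, if the arm or the gripper's body presses on something with over 40 N, if the wrist force passes 120 N, or if a joint passes its speed limit or range.

## Working session

There is one attempt and no reset: what is moved stays moved. The work goes in short steps, Python scripts to look and compute and a tool call to move; the robot and the scene stay as the last step left them, time stands still between calls to the robot, and variables do not carry over. Pictures are saved under pics/ and viewed, on a budget of 10 in all, crops included, one or two more only if the job needs it, and the job is handed in when it is done.

Besides the shell and the picture viewer there is one more tool, called after "Emit:" in YAML: its name, and indented under it one key for each argument. arm_command: Moves the arm, as the interface text tells. Its arguments: {"type":"object","properties":{"targets":{"type":"array","items":{"type":"number"}},"force":{"type":"number"}},"required":["targets"]}

```bash
mkdir -p pics; cat > h.py <<'E'
import numpy as np, cv2
from plant import bot
from scipy.spatial.transform import Rotation as Ro
def cam(n):
    c=bot.calibration(n);K=np.array([[c["fx"],0,c["cx"]],[0,c["fy"],c["cy"]],[0,0,1]])
    if "R" in c: R=np.array(c["R"]);t=np.array(c["t"])
    else:
        s=bot.observe();T=np.eye(4);T[:3,:3]=Ro.from_quat(s["tcp_rot"]).as_matrix();T[:3,3]=s["tool_pos"]
        W=np.linalg.inv(T@np.array(c["T_tool_cam"]));R=W[:3,:3];t=W[:3,3]
    return K,np.array(c["dist_coeffs"]),R,t
def rays(C,px):
    K,d,R,t=C
    u=cv2.undistortPoints(np.array(px,float).reshape(-1,1,2),K,d).reshape(-1,2)
    return -R.T@t,np.c_[u,np.ones(len(u))]@R
def onz(C,px,z):
    o,d=rays(C,px);return o+d*((z-o[2])/d[:,2])[:,None]
def tri(C1,p1,C2,p2):
    o1,d1=rays(C1,[p1]);o2,d2=rays(C2,[p2]);d1=d1[0];d2=d2[0]
    a=np.linalg.lstsq(np.c_[d1,-d2],o2-o1,rcond=None)[0]
    A=o1+d1*a[0];B=o2+d2*a[1];return (A+B)/2,np.linalg.norm(A-B)
def proj(C,X):
    K,d,R,t=C;return cv2.projectPoints(np.array(X,float).reshape(-1,1,3),cv2.Rodrigues(R)[0],t,K,d)[0].reshape(-1,2)
E
python3 - <<'E'
from h import *
s=bot.observe();print(s)
ims=[]
for n in("side","top"):
    im=bot.snapshot(n);np.save(n+"0.npy",im);ims.append(im)
    C=cam(n);print(n,-C[2].T@C[3],C[2][2],C[0][0,0])
    cv2.imwrite(f"pics/{n}0.png",cv2.resize(im[:,:,::-1],(800,600),interpolation=cv2.INTER_CUBIC))
E
```

```text
{'clock': 0.0, 'joint_pos': array([ 1.24738899e+00,  3.00525507e-01,  1.52162205e+00, -2.04263164e-05,
        1.32071747e+00, -6.66259329e-02]), 'joint_velocities': array([-0.00150741, -0.00111402,  0.00052136,  0.00105528,  0.00074291,
        0.00022987]), 'tau': array([ 2.77685757e-06, -5.43509531e+01, -3.61785686e+01, -7.97839857e-05,
        4.06547755e-03,  8.33971467e-05]), 'tool_pos': array([0.13962342, 0.5317203 , 0.23067415]), 'tcp_rot': array([ 7.91821759e-01,  6.10751911e-01, -5.22991576e-04,  3.62370871e-04]), 'wrist_force': array([ 0.6096896 ,  0.32183485, -0.17187122]), 'ft_torque': array([ 0.01536642, -0.00997381,  0.00072994]), 'grip_width': 1.0015704739782254}
side [-0.15727703 -0.97439624  1.30352352] [ 0.41731392  0.60324344 -0.67966642] 493.11321545762553
top [0.30866287 0.02357881 1.36590369] [ 0.18567854 -0.00812289 -0.98257697] 395.181347715346
```

View pics/side0.png

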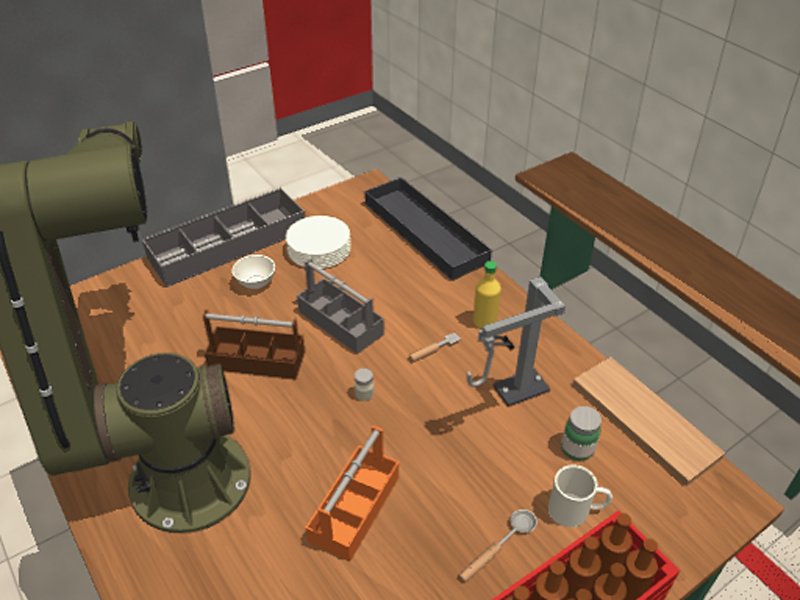

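View pics/top0.png

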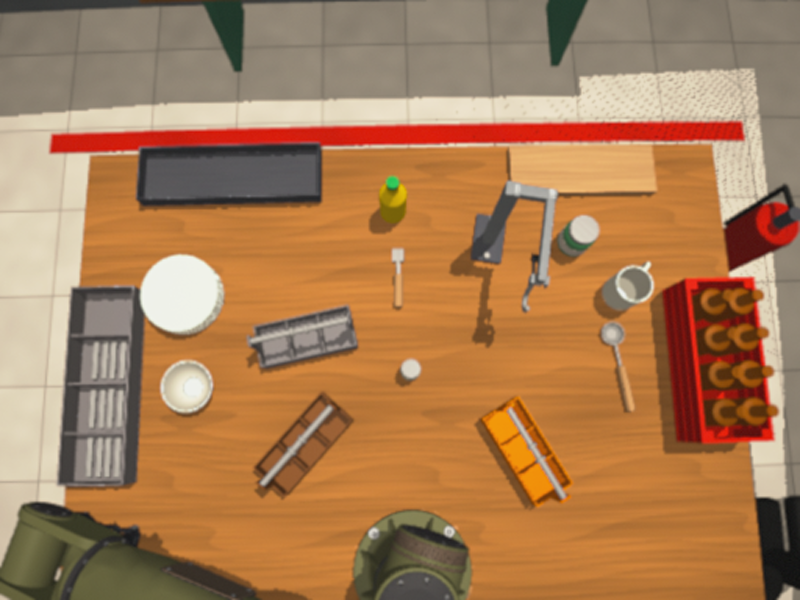

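```bash
python3 - <<'E'
from h import *
t=np.load("top0.npy")[:,:,::-1];s=np.load("side0.npy")[:,:,::-1]
def crop(im,x,y,w,h):
    k=cv2.resize(im[y:y+h,x:x+w],(400,300),interpolation=cv2.INTER_CUBIC)
    for i in range(0,w,10):
        cv2.line(k,(i*400//w,0),(i*400//w,6 if (x+i)%20 else 12),(0,255,0),1)
    for i in range(0,h,10):
        cv2.line(k,(0,i*300//h),(6,i*300//h),(0,255,0),1)
    cv2.putText(k,f"{x},{y} {400/w:.2f}",(15,295),0,.45,(0,255,255),1);return k
m=np.vstack([np.hstack([crop(t,150,185,88,66),crop(s,180,160,80,60)]),np.hstack([crop(t,290,110,80,60),crop(s,280,170,100,75)])])
cv2.imwrite("pics/m0.png",m)
E
```

```text
(no output)
```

View pics/m0.png

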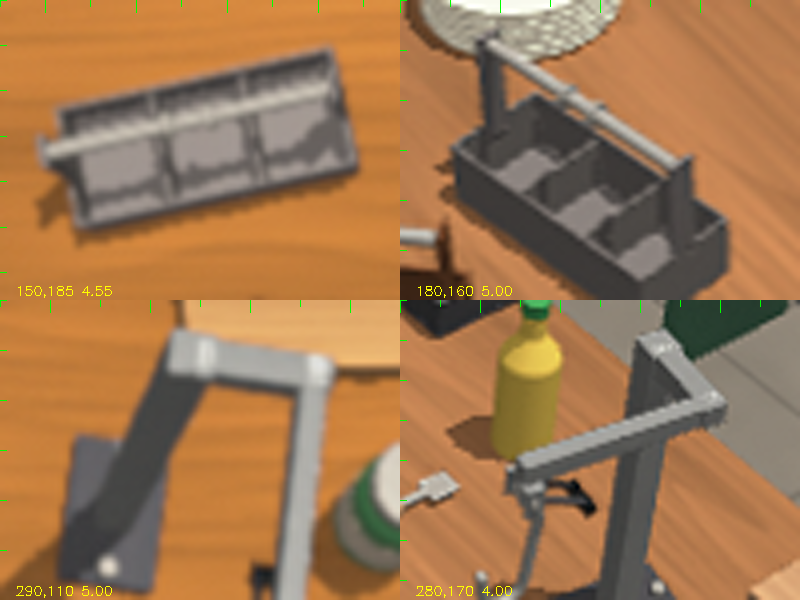

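The only grey caddy-shaped box, at top (191,212) / side (215,200) native pixels, shows steel bar with two collars: that is the caddy (brown at top (195,285) and orange at (336,290) are decoys). Stand arm runs at top (349,181)→(353,123).

```bash
python3 - <<'E'
from h import *
T=cam("top");S=cam("side")
p=lambda v:np.round(v,4)
a=onz(T,[(159.9,217.5),(223.6,204.8)],.135);b=onz(S,[(197.4,168.5),(237.2,192)],.135)
print("bar top",p(a),"side",p(b))
print("tri",tri(T,(159.9,217.5),S,(197.4,168.5)),tri(T,(223.6,204.8),S,(237.2,192)))
# arm top-face edges by gray mask rows in top view
t=np.load("top0.npy").astype(int)
for r in range(126,182,6):
    row=t[r,335:372]; print(r,"".join("#" if (max(q)-min(q)<28 and q.mean()>110) else "." for q in row), row[:,2][8:24])
print("arm rear corner etc top",p(onz(T,[(353.6,123),(348.8,181)],.318)),"side",p(onz(S,[(358,194.5),(308.7,211.7)],.318)))
print(proj(S,[[.5,-.25,0]]))
E
```

```text
bar top [[0.4763 0.3159 0.135 ]
 [0.5126 0.1153 0.135 ]] side [[0.4734 0.3149 0.135 ]
 [0.5244 0.1212 0.135 ]]
tri (array([0.4755523 , 0.31682737, 0.13288894]), np.float64(0.002259644205886899)) (array([0.51449312, 0.11279924, 0.14534999]), np.float64(0.007981907426017985))
126 ........#############................ [110 120 128 133 139 145 152 161 174 187 191 193 164 113  64  54]
132 ..............#####.................. [ 61  61  62  61  62  72 109 153 168 169 167 147  94  63  60  61]
138 ..............#####.................. [ 59  60  60  61  66  97 144 169 171 170 158 114  73  61  62  61]
144 .............#####............####### [ 59  60  60  63  84 127 164 169 169 168 147  90  57  57  58  58]
150 ............######............####### [ 61  61  63  73 109 156 169 170 169 152  94  59  58  52  67  87]
156 ............#####.................... [ 58  57  65  96 146 169 172 172 157 103  50  40  41  43  63  85]
162 ...........######.................... [ 47  56  87 134 169 173 171 167 145  81  41  39  40  40  41  39]
168 ..........######..................... [ 55  71 115 163 175 175 174 155  94  59  60  60  57  50  48  45]
174 ..........#####...................... [ 67  94 146 173 177 175 161 110  68  60  63  64  63  63  61  62]
180 .....###.....###..................... [ 81  75  78  84  95 124 157 163 129  80  62  63  63  64  64  63]
arm rear corner etc top [[ 0.7074 -0.2648  0.318 ]
 [ 0.5407 -0.2399  0.318 ]] side [[ 0.7076 -0.2635  0.318 ]
 [ 0.5399 -0.2364  0.318 ]]
[[294.29210973 288.6123598 ]]
```

```bash
cat > st.py <<'E'
from h import *
T=cam("top");S=cam("side")
t=np.load("top0.npy").astype(float)
pts=[]
for r in range(130,176,2):
    v=t[r,:,2]; c0=int(round(351.9-(r-132)*4.7/42)); th=115
    l=c0
    while v[l]>th:l-=1
    k=c0
    while v[k]>th:k+=1
    pts.append(((l+(th-v[l])/(v[l+1]-v[l])+k-1+(v[k-1]-th)/(v[k-1]-v[k]))/2,r))
P=onz(T,pts,.318)
vx,vy,x0,y0=cv2.fitLine(P[:,:2].astype(np.float32),cv2.DIST_L2,0,.01,.01).ravel()
if vx<0:vx,vy=-vx,-vy
ex=np.array([vx,vy]);c=np.array([x0,y0])
E
python3 - <<'E'
from st import *
print(ex,c,np.degrees(np.arctan2(vy,vx)), np.std(P[:,:2]@[-vy,vx]))
print("col353:",t[112:132,353,0].astype(int)); print("front:",[int(t[r,int(round(351.9-(r-132)*4.7/42)),0]) for r in range(174,196)])
for r in (122,124): print(r,t[r,345:362,0].astype(int))
s=np.load("side0.npy");tt=np.load("top0.npy")
# provisional origin: rear end at row ~121
rear=onz(T,[(353.2,121)],.318)[0][:2]; rear=c+ex*((rear-c)@ex); o=rear-.166*ex; print("o",o)
ey=np.array([-ex[1],ex[0]])
W=lambda x,y,z:[*(o+ex*x+ey*y),z]
pts=[W(0,0,.285),W(0,0,.178),W(.018,0,.253),W(.018,0,.185),W(-.02,0,.207),W(.166,0,.318),W(0,0,.318),W(.155,.07,.318),W(.1,.035,0),W(.1,.105,0),W(.21,.105,0)]
def crop(im,C,x,y,w,h):
    k=np.ascontiguousarray(cv2.resize(im[y:y+h,x:x+w,::-1],(400,600),interpolation=cv2.INTER_CUBIC))
    f=400/w
    for i,q in enumerate(proj(C,pts)):
        q=((q-[x,y]+.5)*f).astype(int); cv2.circle(k,tuple(map(int,q)),2,(0,0,255) if i%2 else (0,255,0),-1)
    return k
cv2.imwrite("pics/m1.png",np.hstack([crop(tt,T,294,108,66,99),crop(s,S,292,170,70,105)]))
E
```

```text
[ 0.98451865 -0.17527987] [ 0.6231185  -0.24776292] -10.094946 0.00013073831565756146
col353: [227 227 226 229 231 227 227 229 224 223 224 224 219 206 199 178 170 173
 174 174]
front: [182, 182, 182, 182, 171, 137, 100, 103, 149, 189, 206, 207, 210, 212, 207, 202, 206, 210, 209, 204, 201, 205]
122 [170 170 170 170 169 172 191 219 224 220 202 193 217 230 233 234 234]
124 [174 174 174 174 173 174 187 211 219 215 189 154 111  97  98  97  98]
o [ 0.5499867  -0.23474281]
```

View pics/m1.png

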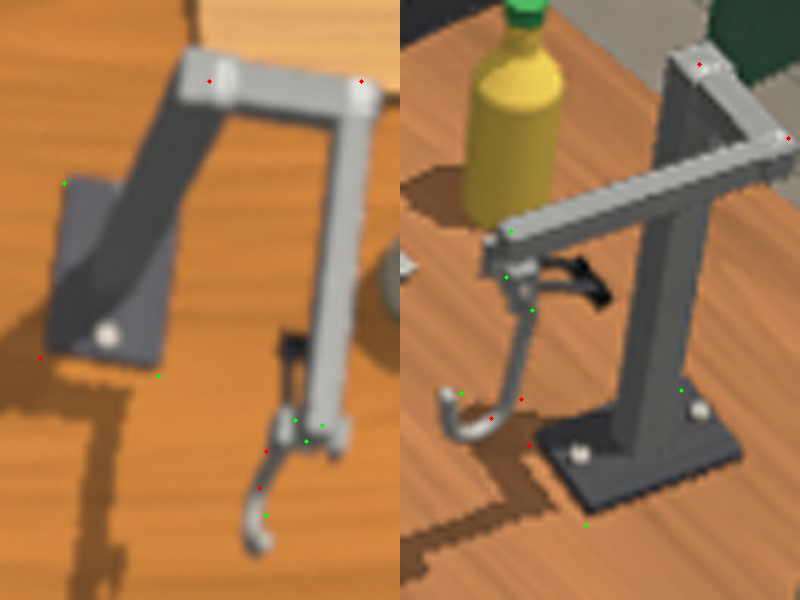

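```bash
python3 - <<'E'
from st import *
o=np.array([.54999,-.23474]);ey=np.array([-ex[1],ex[0]])
loc=lambda Q:np.round((np.array([(q[:2]-o)@ex for q in Q])*1e3),1).tolist().__str__()+" y "+np.round([(q[:2]-o)@ey*1e3 for q in Q],1).__str__()
sd=lambda p:np.array(p,float)/[400/70,600/105]+[292-70-.5,170-.5]
tp=lambda p:np.array(p,float)/6.06+[293.5,107.5]
print("side near,left z0",loc(onz(S,sd([(590,514),(538,445),(742,458)]),0)))
print("side top z.01",loc(onz(S,sd([(590,502),(537,433),(742,450),(685,380)]),.01)))
print("top z.01 FL FR RL",loc(onz(T,tp([(47,347),(157,366),(68,177)]),.01)))
print("arm front end top (row 179.3, z .318)",loc(onz(T,[(346.8,179.2)],.318)), "side",loc(onz(S,sd([(497,228),(512,245)]),.318)))
print("arm rear side",loc(onz(S,sd([(795,133),(768,120)]),.318)),"post top corner side",loc(onz(S,sd([(670,60),(700,43)]),.318)))
s2=bot.snapshot("side");np.save("side1.npy",s2)
d=np.abs(s2.astype(int)-np.load("side0.npy")).sum(2)[170:275,292:362];print("moved px",(d>60).sum(),bot.observe()["clock"])
E
```

```text
side near,left z0 [106.4, 105.2, 214.4] y [ 41.8 103.2  41. ]
side top z.01 [106.0, 104.4, 211.9, 210.8] y [ 43.1 104.7  39.7 104.3]
top z.01 FL FR RL [105.0, 103.6, 210.4] y [103.   37.8 104.4]
arm front end top (row 179.3, z .318) [-4.1] y [-0.7] side [-5.6, -4.7] y [ 5.2 -8.6]
arm rear side [171.7, 164.2] y [ 2.5 17. ] post top corner side [142.4, 164.8] y [79.8 85.1]
moved px 170 0.15
```

```bash
cat >> h.py <<'E'
def go(xyz,jaw_deg):
    "tool-frame shift (cm) after turning, and turn (rad), to reach TCP xyz with jaw axis at jaw_deg"
    s=bot.observe();R=Ro.from_quat(s["tcp_rot"]).as_matrix()
    a=np.arctan2(R[1,0],R[0,0]);w=-((np.radians(jaw_deg)-a+np.pi/2)%np.pi-np.pi/2)
    R2=R@Ro.from_rotvec([0,0,w]).as_matrix()
    d=(np.array(xyz)-s["tool_pos"])*100
    print("t",round(s["clock"],2),"tcp",np.round(s["tool_pos"],4),"jaw",round(np.degrees(a),1),"tilt",np.round(R[:,2],3),"F",np.round(s["wrist_force"],2),"w",round(s["grip_width"],3),"j6",round(s["joint_pos"][5],2))
    print(" turn",round(w,3),"shift now-axes",np.round(R.T@d,2),"after-turn",np.round(R2.T@d,2))
E
python3 - <<'E'
from st import *
o=np.array([.5534,-.2354]);ey=np.array([-ex[1],ex[0]])
for n,p,z in (("pickles",(372.5,146.6),.1),("mug",(402,184),.095),("salt",(262.5,235),.065),("sauce",(251,117),.18)):
    q=onz(T,[p],z)[0];print(n,q[:2].round(3),"stand",((q[:2]-o)@ex).round(3),((q[:2]-o)@ey).round(3))
go((.4811,.2894,.24),10.3)
E
```

```text
pickles [ 0.706 -0.383] stand 0.176 -0.118
mug [ 0.576 -0.473] stand 0.064 -0.23
salt [ 0.421 -0.007] stand -0.171 0.202
sauce [0.786 0.023] stand 0.184 0.295
t 0.15 tcp [0.1396 0.5318 0.2309] jaw 75.3 tilt [-0.    -0.001 -1.   ] F [ 0.4  -0.31  0.14] w 1.0 j6 -0.07
 turn 1.134 shift now-axes [-14.77  39.18  -0.9 ] after-turn [29.26 29.95 -0.9 ]
```

Emit:
arm_command:
  targets: [0,0,0,0,0.113,0,0,0,0,0.113,0,0,0,0,0.113,0,0,0,0,0.113,0,0,0,0,0.113,0,0,0,0,0.113,0,0,0,0,0.113,0,0,0,0,0.113,0,0,0,0,0.113,0,0,0,0,0.113]

```text
clock: 0.98
tool_pos: [0.1397, 0.5319, 0.231]
tcp_rot: [0.996, 0.089, -0.0, 0.0]
wrist_force: [-0.2, 0.8, 0.8]
grip_width: 1.0
```

```bash
python3 - <<'E'
from h import *
go((.4811,.2894,.24),10.3)
E
```

```text
t 0.98 tcp [0.1397 0.5319 0.231 ] jaw 10.2 tilt [-0. -0. -1.] F [-0.25  0.84  0.78] w 1.0 j6 1.07
 turn -0.001 shift now-axes [29.3  29.92 -0.89] after-turn [29.26 29.96 -0.89]
```

Emit:
arm_command:
  targets: [0,2.44,2.49,-0.07,0,0,2.44,2.49,-0.07,0,0,2.44,2.49,-0.07,0,0,2.44,2.49,-0.07,0,0,2.44,2.49,-0.07,0,0,2.44,2.49,-0.07,0,0,2.44,2.49,-0.07,0,0,2.44,2.49,-0.07,0,0,2.44,2.49,-0.07,0,0,2.44,2.49,-0.07,0,0,2.44,2.49,-0.07,0,0,2.44,2.49,-0.07,0]

```text
clock: 1.98
tool_pos: [0.4834, 0.2905, 0.2396]
tcp_rot: [0.996, 0.092, -0.0, 0.0]
wrist_force: [0.9, 0.2, 0.5]
grip_width: 1.002
```

Emit:
arm_command:
  targets: [0,0,0,0,0,0,0,0,0,0,0,0,0,0,0]

```text
clock: 2.23
tool_pos: [0.4819, 0.2919, 0.2394]
tcp_rot: [0.996, 0.092, -0.0, 0.0]
wrist_force: [-0.5, 0.2, 0.1]
grip_width: 0.999
```

```bash
python3 - <<'E'
from h import *
go((.4811,.2894,.24),10.3)
C=cam("wrist");im=bot.snapshot("wrist");np.save("w0.npy",im)
cv2.imwrite("pics/w0.png",cv2.resize(im[:,:,::-1],(768,576)))
print(proj(C,[[.4811,.2894,.13],[.4945,.2156,.13]]), -C[2].T@C[3])
E
```

```text
t 2.23 tcp [0.4819 0.2919 0.2394] jaw 10.5 tilt [-0.001 -0.    -1.   ] F [-0.49  0.2   0.08] w 0.999 j6 0.3
 turn 0.004 shift now-axes [-0.12  0.23 -0.06] after-turn [-0.12  0.23 -0.06]
[[255.86948544 192.41195507]
 [255.63631267 265.14544274]] [0.46853305 0.36084879 0.38253679]
```

View pics/w0.png

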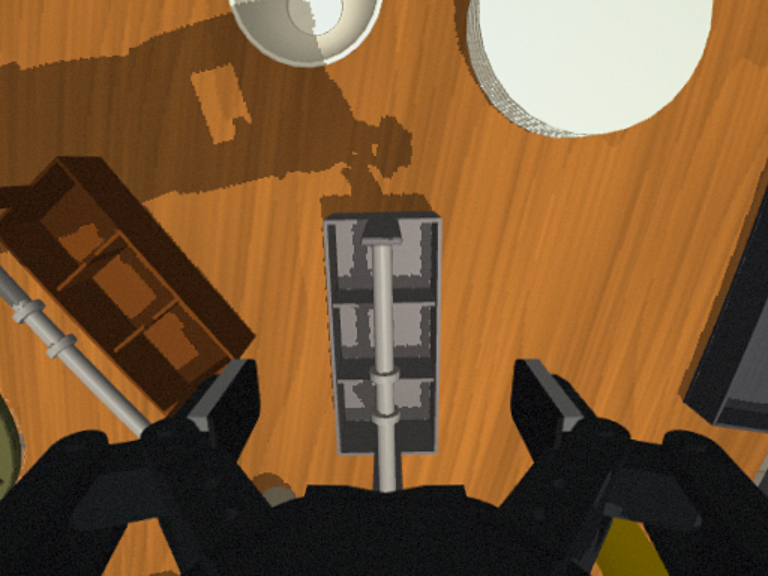

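```bash
python3 - <<'E'
from h import *
C=cam("wrist")
P=lambda p:np.array(p)/1.5-.17
m=onz(C,P([(384,375.5),(386,414)]),.138);e=onz(C,P([(381.5,246),(387.5,488)]),.135)
mid=m.mean(0);d=e[0]-e[1];a=np.degrees(np.arctan2(d[1],d[0]));u=d[:2]/np.hypot(*d[:2])
print(mid,a,"gap",np.linalg.norm(m[0]-m[1]),e)
g=mid[:2]+.075*u;print(g);go((*g,.111),a-90)
E
```

```text
[0.49392252 0.22272869 0.138     ] 101.8274840844239 gap 0.027809089527083202 [[0.47437901 0.31639512 0.135     ]
 [0.50951266 0.14862191 0.135     ]]
[0.4785501  0.29613638]
t 2.28 tcp [0.4816 0.2923 0.2395] jaw 10.6 tilt [-0. -0. -1.] F [-0.77  0.4  -0.21] w 0.999 j6 0.3
 turn -0.022 shift now-axes [-0.22 -0.44 12.85] after-turn [-0.21 -0.44 12.85]
```

Emit:
arm_command:
  targets: [0,-0.2,-0.4,1.5,-0.022,0,0,0,2.0,0,0,0,0,2.0,0,0,0,0,2.0,0,0,0,0,2.0,0,0,0,0,2.0,0,0,0,0,1.0,0,0,0,0,0.35,0,0,0,0,0,0]

```text
clock: 3.03
tool_pos: [0.479, 0.2958, 0.1111]
tcp_rot: [0.995, 0.103, -0.0, 0.0]
wrist_force: [1.0, 0.3, 0.2]
grip_width: 1.002
```

Emit:
arm_command:
  targets: [1,0,0,0,0,1,0,0,0,0,1,0,0,0,0,1,0,0,0,0,1,0,0,0,0,1,0,0,0,0,1,0,0,0,0,1,0,0,0,0,1,0,0,0,0,1,0,0,0,0]
  force: 110

```text
clock: 3.87
tool_pos: [0.4796, 0.2954, 0.1117]
tcp_rot: [0.995, 0.103, 0.0, -0.0]
wrist_force: [-3.2, -1.7, 4.7]
grip_width: 0.103
```

```bash
python3 - <<'E'
from h import *
go((.4785,.2961,.111),11.8)
E
```

```text
t 3.87 tcp [0.4796 0.2954 0.1117] jaw 11.8 tilt [ 0.  0. -1.] F [-3.24 -1.7   4.68] w 0.103 j6 0.28
 turn -0.0 shift now-axes [-0.09 -0.09  0.07] after-turn [-0.09 -0.09  0.07]
```

Emit:
arm_command:
  targets: [1,0,0,-0.5,0,1,0,0,-1.0,0,1,0,0,-1.5,0,1,0,0,-2.0,0,1,0,0,-2.0,0,1,0,0,-2.0,0,1,0,0,-1.5,0,1,0,0,-0.5,0,1,0,0,0,0,1,0,0,0,0]

```text
clock: 4.7
tool_pos: [0.4793, 0.2952, 0.2206]
tcp_rot: [0.995, 0.103, -0.0, 0.0]
wrist_force: [0.0, 0.3, -3.1]
grip_width: 0.102
```

```bash
cat > tgt.py <<'E'
from h import *
o=np.array([.5534,-.2354]);ex=np.array([.98452,-.17528]);ey=np.array([.17528,.98452])
U0=np.array([np.cos(np.radians(101.8)),np.sin(np.radians(101.8))])
def tcp(x,y,z,off=.075,dz=.0183): # bar middle at stand x,y and world z
    q=o+ex*x+ey*(y+off);return (*q,z-dz)
E
python3 - <<'E'
from tgt import *
s=bot.observe()
C=cam("wrist");im=bot.snapshot("wrist")
cv2.imwrite("pics/w1.png",np.hstack([cv2.resize(im[:,:,::-1],(400,300)),np.zeros((300,0,3),np.uint8)]) if 0 else cv2.resize(im[:,:,::-1],(768,576)))
go(tcp(-.09,0,.24),-10.1)
E
```

```text
t 4.75 tcp [0.4792 0.2951 0.2201] jaw 11.8 tilt [-0.001 -0.001 -1.   ] F [-0.29 -0.61 -3.51] w 0.104 j6 0.28
 turn 0.382 shift now-axes [-9.14 43.14 -0.13] after-turn [ 7.61 43.43 -0.13]
```

View pics/w1.png

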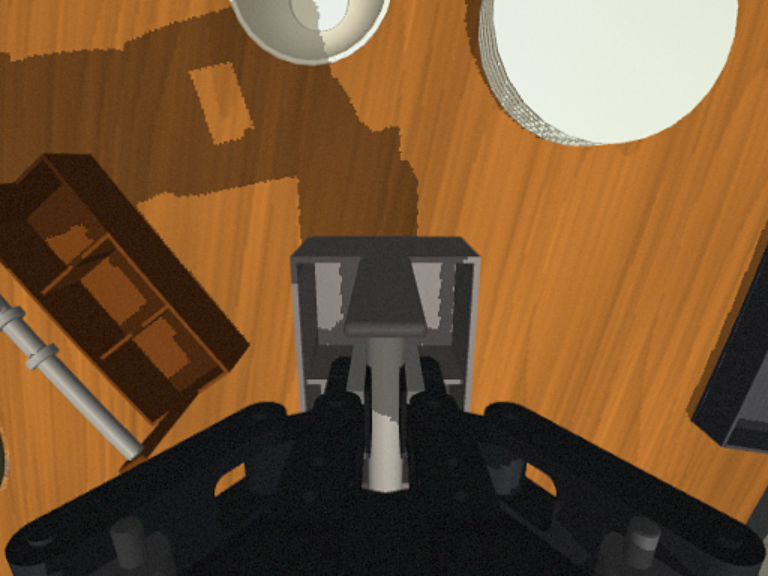

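Emit:
arm_command:
  targets: [1,1.5,0,0,0,1,2.5,0,0,0,1,2,0,0,0.03,1,1,0,0,0.06,1,0,0,0,0.075,1,0,0,0,0.075,1,0,0,0,0.07,1,0,0,0,0.05,1,0,0,0,0.022,1,0,0,0,0]

```text
clock: 5.58
tool_pos: [0.5479, 0.3092, 0.2201]
tcp_rot: [0.996, -0.088, -0.001, 0.0]
wrist_force: [0.4, 0.1, -2.3]
grip_width: 0.102
```

```bash
python3 - <<'E'
from tgt import *
go(tcp(-.06,0,.24),-10.1)
E
```

```text
t 5.58 tcp [0.5479 0.3092 0.2201] jaw -10.1 tilt [-0.001 -0.001 -1.   ] F [ 0.44  0.14 -2.32] w 0.102 j6 0.63
 turn -0.0 shift now-axes [ 4.09 46.02 -0.12] after-turn [ 4.09 46.02 -0.12]
```

Emit:
arm_command:
  targets: [1,0,1.5,0,0,1,0,2.5,0,0,1,0,3.3,0,0,1,0,3.3,0,0,1,0,3.3,0,0,1,0,3.3,0,0,1,0,3.3,0,0,1,0,3.3,0,0,1,0,3.3,0,0,1,0,3.3,0,0,1,0,3.3,0,0,1,0.2,3.3,0,0]

```text
clock: 6.58
tool_pos: [0.4844, -0.0567, 0.221]
tcp_rot: [0.996, -0.087, -0.0, -0.0]
wrist_force: [1.5, -1.1, -2.9]
grip_width: 0.1
```

Emit:
arm_command:
  targets: [1,0.4,3.3,0,0,1,0.4,2.5,0,0,1,0,1.7,0,0,1,0,1,0,0,1,0,0.5,0,0,1,0,0,0,0,1,0,0,0,0]

```text
clock: 7.17
tool_pos: [0.4774, -0.1446, 0.2211]
tcp_rot: [0.996, -0.088, -0.0, -0.0]
wrist_force: [-0.4, 0.7, -1.9]
grip_width: 0.099
```

```bash
python3 - <<'E'
from tgt import *
go(tcp(-.06,0,.233),-10.1)
T=cam("top");S=cam("side")
t=bot.snapshot("top");s=bot.snapshot("side");np.save("t2.npy",t);np.save("s2.npy",s)
pt=lambda x,y,z:[*(o+ex*x+ey*y),z]
st=bot.observe();r=np.array([(np.array(st["tool_pos"][:2])-o)@ex,(np.array(st["tool_pos"][:2])-o)@ey]);z=st["tool_pos"][2]+.0183
print("bar mid stand x,y",r-[0,.075],z)
pts=[pt(r[0],r[1]-.075+k,z) for k in(-.1,-.015,.015,.1)]+[pt(0,0,.285),pt(0,0,.178),pt(.018,0,.253),pt(.018,0,.185),pt(-.02,0,.207)]
def crop(im,C,x,y,w,h):
    k=np.ascontiguousarray(cv2.resize(im[y:y+h,x:x+w,::-1],(400,600),interpolation=cv2.INTER_CUBIC));f=400/w
    for i,q in enumerate(proj(C,pts)):
        q=((q-[x,y]+.5)*f).astype(int);cv2.circle(k,tuple(map(int,q)),2,(0,0,255) if i%2 else (0,255,0),-1)
    return k
cv2.imwrite("pics/m2.png",np.hstack([crop(t,T,295,140,80,120),crop(s,S,260,180,80,120)]))
E
```

```text
t 7.17 tcp [ 0.4774 -0.1446  0.2211] jaw -10.0 tilt [-0.  0. -1.] F [-0.43  0.73 -1.87] w 0.099 j6 -0.19
 turn 0.001 shift now-axes [3.07 0.11 0.64] after-turn [3.07 0.11 0.64]
bar mid stand x,y [-0.09061529  0.00134508] 0.23948077750047414
```

View pics/m2.png

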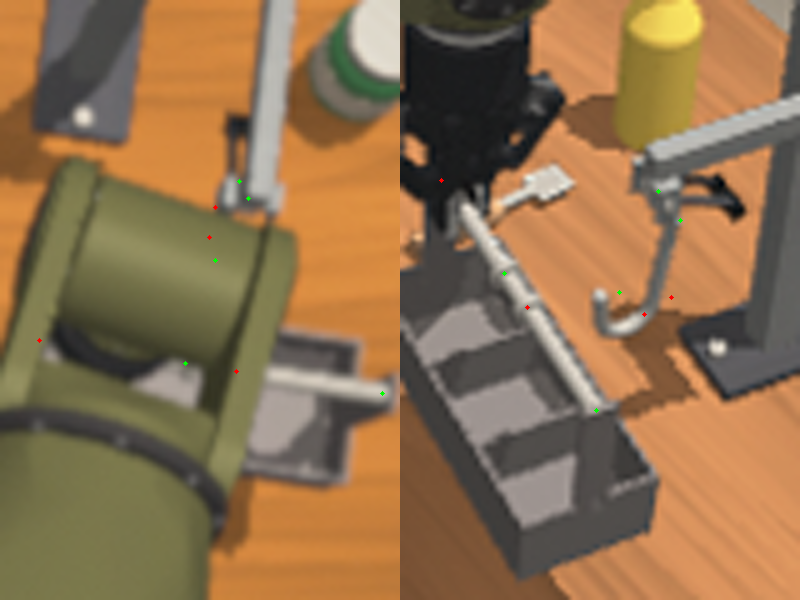

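```bash
python3 - <<'E'
from tgt import *
S=cam("side");T=cam("top")
def plane(C,p,y):
    O,d=rays(C,[p]);d=d[0];n=np.array([*ey,0]);k=(y-(O[:2]-o)@ey)/(d@n);X=O+k*d
    return np.round([((X[:2]-o)@ex)*1e3,X[2]*1e3],1)
f=lambda a,b:((a-400)/5+259.5,b/5+179.5)
for nm,p in dict(pad_low=(738,216),pad_front_low=(730,213),pad_front_top=(735,198),pad_back=(745,205),tip_top=(600,290),bowl_low=(622,334),shank_low=(655,295),shank_top=(672,222),pivot=(655,188)).items():
    print(nm,[plane(S,f(*p),y) for y in(0,.008)])
g=lambda a,b:(a/5+294.5,b/5+139.5)
for z in(.235,.25):print("top pad front/back",[[round((q[:2]-o)@e*1e3,1) for e in(ex,ey)] for q in onz(T,[g(237,137),g(237,116)],z)])
E
```

```text
pad_low [array([ 59.2, 239. ]), array([ 65.1, 229. ])]
pad_front_low [array([ 53. , 244.2]), array([ 58.8, 234.3])]
pad_front_top [array([ 55.1, 256.2]), array([ 61. , 246.3])]
pad_back [array([ 63.2, 246.7]), array([ 69.1, 236.8])]
tip_top [array([-33.8, 215.3]), array([-28.8, 205.1])]
bowl_low [array([-14.9, 166.8]), array([ -9.7, 156.2])]
shank_low [array([  5.9, 192.8]), array([ 11.3, 182.3])]
shank_top [array([ 11.9, 254.1]), array([ 17.4, 244.2])]
pivot [array([ -2.7, 288.8]), array([  2.6, 279.3])]
top pad front/back [[np.float64(49.5), np.float64(1.0)], [np.float64(62.3), np.float64(2.5)]]
top pad front/back [[np.float64(45.0), np.float64(3.8)], [np.float64(57.6), np.float64(5.3)]]
```

Emit:
arm_command:
  targets: [1,0.5,0.1,0.6,0,1,1,0,0,0,1,1,0,0,0,1,1,0,0,0,1,1,0,0,0,1,1,0,0,0,1,1,0,0,0,1,0.5,0,0,0,1,0.2,0,0,0,1,0,0,0,0,1,0,0,0,0]

```text
clock: 8.18
tool_pos: [0.5479, -0.1586, 0.215]
tcp_rot: [0.996, -0.088, -0.0, -0.0]
wrist_force: [-0.2, -0.0, -3.4]
grip_width: 0.099
```

Emit:
arm_command:
  targets: [1,0.3,0,0,0,1,0.3,0,0,0,1,0.25,0,0,0,1,0.2,0,0,0,1,0.2,0,0,0,1,0.2,0,0,0,1,0.2,0,0,0,1,0.2,0,0,0,1,0.2,0,0,0,1,0.2,0,0,0,1,0.2,0,0,0,1,0.2,0,0,0]

```text
clock: 9.18
tool_pos: [0.5744, -0.1636, 0.2151]
tcp_rot: [0.996, -0.088, -0.0, -0.0]
wrist_force: [-0.4, 0.9, -2.5]
grip_width: 0.097
```

Emit:
arm_command:
  targets: [1,0.2,0,0,0,1,0.2,0,0,0,1,0.2,0,0,0,1,0.2,0,0,0,1,0.2,0,0,0,1,0.2,0,0,0,1,0.2,0,0,0,1,0.2,0,0,0,1,0.2,0,0,0,1,0.2,0,0,0,1,0,0,0,0]

```text
clock: 10.1
tool_pos: [0.5942, -0.1671, 0.2151]
tcp_rot: [0.996, -0.088, -0.0, -0.0]
wrist_force: [-1.5, 1.3, -2.2]
grip_width: 0.101
```

```bash
cat > fs.py <<'E'
from tgt import *
def F(n=8):
    r=[]
    for _ in range(n):
        im=bot.snapshot("side");s=bot.observe();f=s["wrist_force"];p=s["tool_pos"]
        r.append([f[:2]@ex,f[:2]@ey,f[2],((p[:2]-o)@ex)*1e3,((p[:2]-o)@ey)*1e3-75,p[2]*1e3+18.3])
    r=np.array(r);print("t",round(s["clock"],2),"Fx Fy Fz",r.mean(0)[:3].round(2),"sd",r.std(0)[:3].round(2),"Mom",np.round(s["ft_torque"],2),"bar x y z",r.mean(0)[3:].round(1));return im
E
python3 - <<'E'
from fs import *
im=F()
cv2.imwrite("pics/m3.png",cv2.resize(im[180:270,265:385,::-1],(800,600),interpolation=cv2.INTER_CUBIC))
E
```

```text
t 10.5 Fx Fy Fz [-0.46  0.07 -3.07] sd [0.79 0.52 0.67] Mom [0.25 0.03 0.  ] bar x y z [ 27.8  -0.6 233.4]
```

View pics/m3.png

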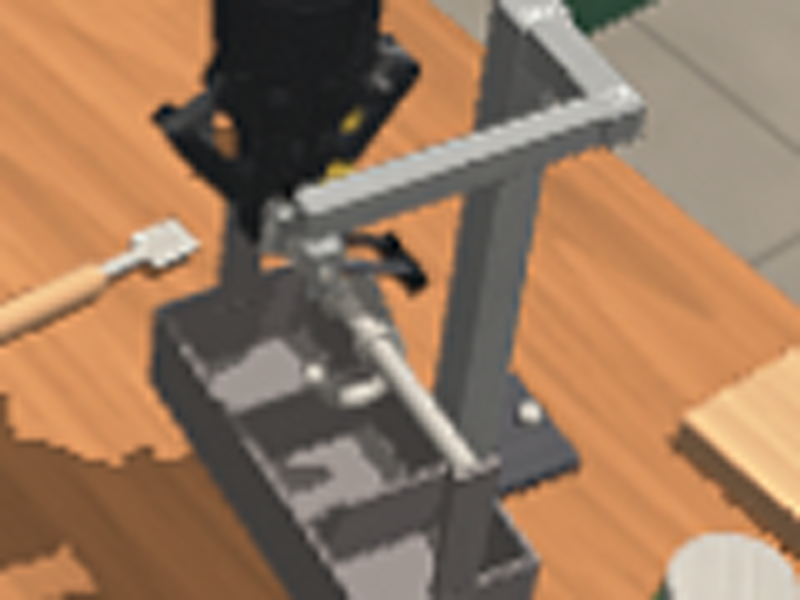

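Emit:
arm_command:
  targets: [1,0.1,0,0,0,1,0.1,0,0,0,1,0.1,0,0,0,1,0.1,0,0,0,1,0,0,0,0]

```text
clock: 10.92
tool_pos: [0.598, -0.1677, 0.2151]
tcp_rot: [0.996, -0.088, 0.0, 0.0]
wrist_force: [-1.2, -1.3, -2.2]
grip_width: 0.099
```

```bash
python3 -c "
from fs import *
F(6)"
```

```text
t 11.22 Fx Fy Fz [-1.   -0.   -2.94] sd [0.4  0.48 0.51] Mom [ 0.22  0.08 -0.06] bar x y z [ 31.9  -0.6 233.4]
```

Emit:
arm_command:
  targets: [1,0.1,0,0,0,1,0.1,0,0,0,1,0,0,0,0]

```text
clock: 11.47
tool_pos: [0.5999, -0.1681, 0.2152]
tcp_rot: [0.996, -0.088, 0.0, 0.0]
wrist_force: [-0.6, -0.5, -2.0]
grip_width: 0.1
```

```bash
python3 -c "
from fs import *
F(6)"
```

```text
t 11.77 Fx Fy Fz [-0.77  0.05 -3.01] sd [0.41 0.3  0.47] Mom [ 0.24  0.06 -0.03] bar x y z [ 33.9  -0.6 233.4]
```

Emit:
arm_command:
  targets: [1,0.1,0,0,0,1,0.05,0,0,0,1,0,0,0,0]

```text
clock: 12.02
tool_pos: [0.6014, -0.1683, 0.2152]
tcp_rot: [0.996, -0.088, 0.0, 0.0]
wrist_force: [0.0, -0.3, -2.6]
grip_width: 0.097
```

```bash
python3 -c "
from fs import *
F(6)"
```

```text
t 12.32 Fx Fy Fz [-0.98 -0.03 -2.81] sd [0.43 0.12 0.3 ] Mom [ 0.2   0.08 -0.04] bar x y z [ 35.4  -0.6 233.5]
```

Emit:
arm_command:
  targets: [1,0.1,0,0,0,1,0,0,0,0,1,0,0,0,0]

```text
clock: 12.57
tool_pos: [0.6023, -0.1685, 0.2152]
tcp_rot: [0.996, -0.088, -0.0, -0.0]
wrist_force: [-0.5, 0.2, -2.4]
grip_width: 0.1
```

```bash
python3 -c "
from fs import *
F(6)"
```

```text
t 12.87 Fx Fy Fz [-0.67  0.06 -3.31] sd [0.35 0.61 0.73] Mom [ 0.21  0.1  -0.1 ] bar x y z [ 36.4  -0.6 233.5]
```

Emit:
arm_command:
  targets: [1,0.1,0,0,0,1,0.05,0,0,0,1,0,0,0,0]

```text
clock: 13.12
tool_pos: [0.6037, -0.1688, 0.2151]
tcp_rot: [0.996, -0.088, -0.0, -0.0]
wrist_force: [-1.8, 0.6, -2.3]
grip_width: 0.104
```

```bash
python3 -c "
from fs import *
F(6)"
```

```text
t 13.42 Fx Fy Fz [-1.42 -0.24 -2.72] sd [0.41 0.61 0.17] Mom [ 0.26  0.18 -0.11] bar x y z [ 37.9  -0.6 233.5]
```

Emit:
arm_command:
  targets: [1,0.1,0,0,0,1,0,0,0,0,1,0,0,0,0]

```text
clock: 13.67
tool_pos: [0.6046, -0.1689, 0.2151]
tcp_rot: [0.996, -0.088, -0.0, -0.0]
wrist_force: [-3.5, 0.6, -2.0]
grip_width: 0.097
```

```bash
python3 -c "
from fs import *
F(6)"
```

```text
t 13.97 Fx Fy Fz [-4.3   0.33 -2.89] sd [0.31 0.55 0.23] Mom [ 0.36  0.69 -0.28] bar x y z [ 38.8  -0.6 233.4]
```

Emit:
arm_command:
  targets: [1,0.02,0,0,0,1,0,0,0,0,1,0,0,0,0,1,0,0,0,0,1,0,0,0,0,1,0,0,0,0,1,0,0,0,0]

```text
clock: 14.55
tool_pos: [0.6048, -0.169, 0.2151]
tcp_rot: [0.996, -0.088, -0.0, -0.0]
wrist_force: [-5.0, 1.1, -2.9]
grip_width: 0.103
```

```bash
python3 -c "
from fs import *
F(12)"
```

```text
t 15.15 Fx Fy Fz [-5.01  0.17 -2.67] sd [0.35 0.46 0.38] Mom [ 0.35  0.68 -0.39] bar x y z [ 39.   -0.6 233.4]
```

Emit:
arm_command:
  targets: [1,-0.05,0,0,0,1,-0.1,0,0,0,1,-0.15,0,0,0,1,-0.2,0,0,0,1,-0.2,0,0,0,1,-0.2,0,0,0,1,-0.2,0,0,0,1,-0.2,0,0,0,1,-0.2,0,0,0,1,-0.2,0,0,0,1,-0.2,0,0,0,1,-0.2,0,0,0]

```text
clock: 16.15
tool_pos: [0.5841, -0.1653, 0.2152]
tcp_rot: [0.996, -0.088, 0.0, 0.0]
wrist_force: [-0.3, 0.4, -2.5]
grip_width: 0.099
```

Emit:
arm_command:
  targets: [1,-0.2,0,0,0,1,-0.15,0,0,0,1,-0.15,0,0,0,1,-0.1,0,0,0,1,-0.1,0,0,0,1,-0.1,0,0,0,1,0,0,0,0,1,0,0,0,0,1,0,0,0,0,1,0,0,0,0]

```text
clock: 16.98
tool_pos: [0.5764, -0.1639, 0.2152]
tcp_rot: [0.996, -0.088, 0.0, 0.0]
wrist_force: [0.0, 0.1, -3.0]
grip_width: 0.105
```

```bash
python3 - <<'E'
from fs import *
im=F(4)
cv2.imwrite("pics/m4.png",cv2.resize(im[180:270,265:385,::-1],(800,600),interpolation=cv2.INTER_CUBIC))
E
```

```text
t 17.18 Fx Fy Fz [-0.17  0.32 -2.79] sd [0.21 0.21 0.16] Mom [0.19 0.   0.05] bar x y z [ 10.1  -0.6 233.5]
```

View pics/m4.png

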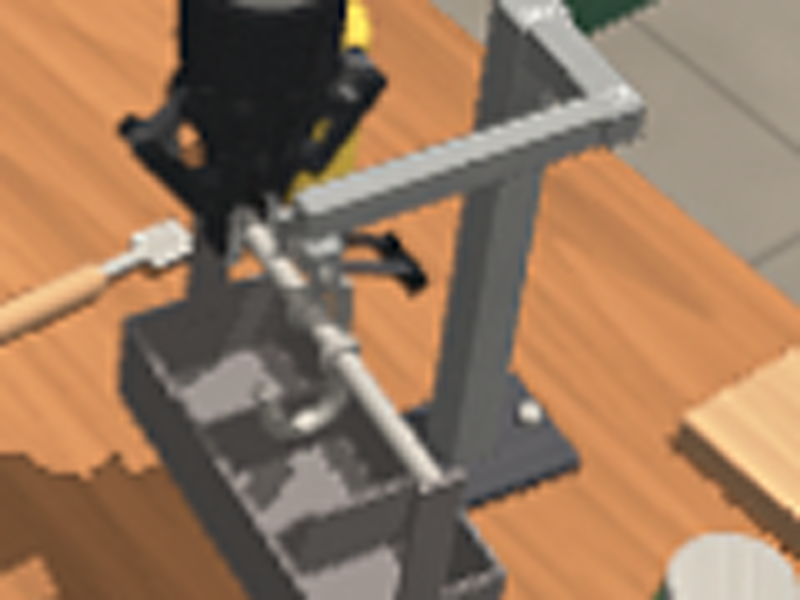

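Emit:
arm_command:
  targets: [1,0,0,0.2,0,1,0,0,0.4,0,1,0,0,0.4,0,1,0,0,0.4,0,1,0,0,0.4,0,1,0,0,0.4,0,1,0,0,0.4,0,1,0,0,0.4,0,1,0,0,0.2,0,1,0,0,0.1,0,1,0,0,0,0,1,0,0,0,0]

```text
clock: 18.18
tool_pos: [0.5764, -0.1639, 0.1823]
tcp_rot: [0.996, -0.088, 0.0, 0.0]
wrist_force: [-0.0, 0.2, -1.9]
grip_width: 0.099
```

```bash
python3 - <<'E'
from fs import *
im=F(6)
cv2.imwrite("pics/m5.png",cv2.resize(im[180:270,265:385,::-1],(800,600),interpolation=cv2.INTER_CUBIC))
E
```

```text
t 18.48 Fx Fy Fz [ 0.33 -0.31 -2.73] sd [0.29 0.65 0.63] Mom [ 0.22 -0.02 -0.02] bar x y z [ 10.2  -0.6 200.7]
```

View pics/m5.png

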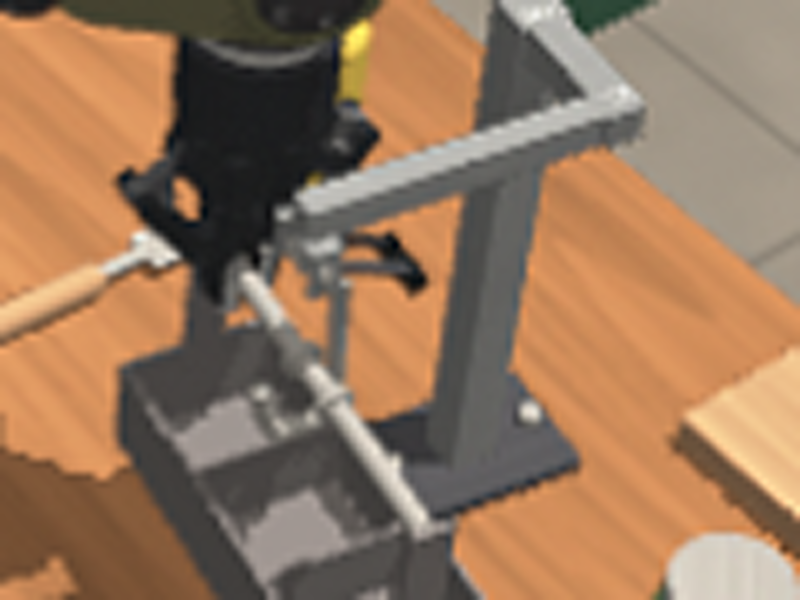

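Emit:
arm_command:
  targets: [1,-0.1,0,0.3,0,1,-0.1,0,0.3,0,1,-0.1,0,0.3,0,1,-0.1,0,0.3,0,1,-0.1,0,0.3,0,1,-0.1,0,0.2,0,1,0,0,0.1,0,1,0,0,0,0]

```text
clock: 19.15
tool_pos: [0.5704, -0.1628, 0.1639]
tcp_rot: [0.996, -0.088, -0.0, -0.0]
wrist_force: [0.0, -0.6, -2.5]
grip_width: 0.101
```

```bash
python3 -c "
from fs import *
F(6)"
```

```text
t 19.45 Fx Fy Fz [ 0.2   0.16 -2.56] sd [0.29 0.68 0.45] Mom [ 0.18 -0.09  0.02] bar x y z [  4.2  -0.6 182.6]
```

Emit:
arm_command:
  targets: [1,0,0,0.1,0,1,0,0,0.05,0,1,0,0,0,0]

```text
clock: 19.7
tool_pos: [0.5704, -0.1628, 0.1625]
tcp_rot: [0.996, -0.088, -0.0, -0.0]
wrist_force: [0.2, -0.1, -2.0]
grip_width: 0.1
```

```bash
python3 -c "
from fs import *
F(6)"
```

```text
t 20.0 Fx Fy Fz [-0.17 -0.04 -2.7 ] sd [0.54 0.44 0.31] Mom [ 0.26 -0.04  0.04] bar x y z [  4.1  -0.6 181. ]
```

Emit:
arm_command:
  targets: [1,0,0,0.1,0,1,0,0,0.05,0,1,0,0,0,0]

```text
clock: 20.25
tool_pos: [0.5704, -0.1629, 0.1611]
tcp_rot: [0.996, -0.088, -0.0, -0.0]
wrist_force: [-0.0, -0.1, -2.3]
grip_width: 0.095
```

```bash
python3 -c "
from fs import *
F(6)"
```

```text
t 20.55 Fx Fy Fz [-0.13 -0.4  -2.47] sd [0.41 0.76 0.47] Mom [ 0.21 -0.03  0.01] bar x y z [  4.1  -0.6 179.5]
```

Emit:
arm_command:
  targets: [1,0,0,0.07,0,1,0,0,0,0,1,0,0,0,0]

```text
clock: 20.8
tool_pos: [0.5705, -0.1628, 0.1606]
tcp_rot: [0.996, -0.088, 0.0, 0.0]
wrist_force: [0.6, 0.7, -1.5]
grip_width: 0.104
```

```bash
python3 -c "
from fs import *
F(6)"
```

```text
t 21.1 Fx Fy Fz [-0.03  0.18 -1.45] sd [0.47 0.57 0.42] Mom [ 0.07  0.02 -0.04] bar x y z [  4.1  -0.6 178.8]
```

Emit:
arm_command:
  targets: [1,0,0,0.05,0,1,0,0,0,0,1,0,0,0,0]

```text
clock: 21.35
tool_pos: [0.5705, -0.1628, 0.16]
tcp_rot: [0.996, -0.088, 0.0, 0.0]
wrist_force: [-0.4, 0.2, -0.6]
grip_width: 0.103
```

```bash
python3 -c "
from fs import *
F(8)"
```

```text
t 21.75 Fx Fy Fz [-0.15  0.63 -0.43] sd [0.47 0.32 0.56] Mom [ 0.11 -0.03  0.01] bar x y z [  4.1  -0.6 178.3]
```

Emit:
arm_command:
  targets: [1,0,0,0,0,1,0,0,0,0,0.85,0,0,0,0,0.8,0,0,0,0,0.7,0,0,0,0,0.6,0,0,0,0,0.5,0,0,0,0,0.5,0,0,0,0,0.5,0,0,0,0]
  force: 20

```text
clock: 22.5
tool_pos: [0.5705, -0.1628, 0.16]
tcp_rot: [0.996, -0.088, -0.0, -0.0]
wrist_force: [1.0, 0.2, 0.5]
grip_width: 0.5
```

```bash
python3 - <<'E'
from fs import *
im=F(6)
cv2.imwrite("pics/m6.png",cv2.resize(im[180:270,265:385,::-1],(800,600),interpolation=cv2.INTER_CUBIC))
print(bot.observe()["grip_width"])
E
```

```text
t 22.8 Fx Fy Fz [-0.17 -0.15 -0.57] sd [0.28 0.5  0.45] Mom [-0.06  0.02  0.02] bar x y z [  4.1  -0.6 178.3]
0.5009797091230545
```

View pics/m6.png

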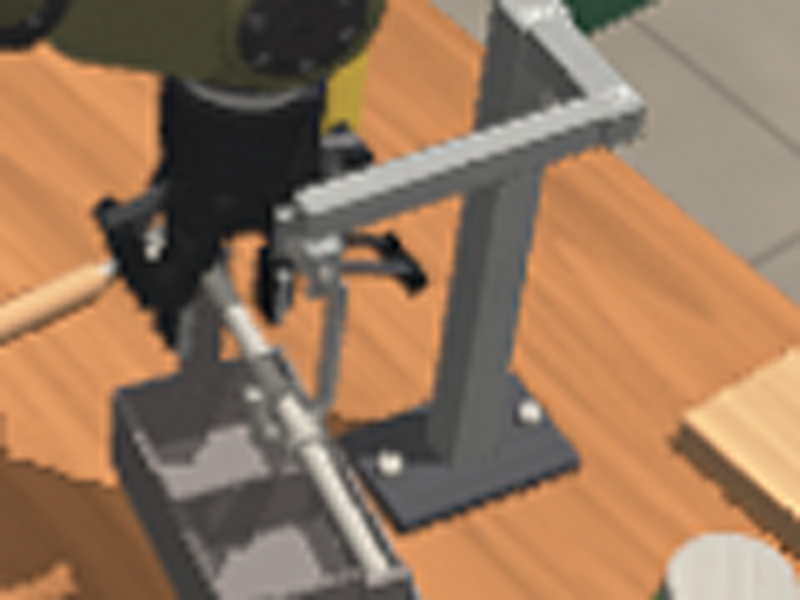

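Emit:
arm_command:
  targets: [0.5,0,0,-0.4,0,0.5,0,0,-1,0,0.5,0,0,-1.5,0,0.5,0,0,-2,0,0.5,0,0,-2,0,0.5,0,0,-2,0,0.5,0,0,-2,0,0.5,0,0,-2,0,0.5,0,0,-1,0,0.5,0,0,0,0]

```text
clock: 23.63
tool_pos: [0.5709, -0.163, 0.3019]
tcp_rot: [0.996, -0.088, 0.002, 0.001]
wrist_force: [-0.1, -0.0, 0.8]
grip_width: 0.504
```

```bash
python3 - <<'E'
from fs import *
ims=[]
for i in range(24):
    im=bot.snapshot("side").astype(int);ims.append(im[190:290,255:335])
A=np.array(ims)
print("t",bot.observe()["clock"],bot.observe()["wrist_force"])
for k in range(0,20,2): print(k,[int((np.abs(A[k]-A[j]).sum(2)>90).sum()) for j in (k+1,k+2,k+4) if j<24],end=" ")
cv2.imwrite("pics/m7.png",cv2.resize(im[180:285,255:395,::-1].astype(np.uint8),(800,600),interpolation=cv2.INTER_CUBIC))
E
```

```text
t 24.8333 [-0.55187031  0.406767   -0.16897899]
0 [108, 242, 291] 2 [30, 42, 174] 4 [36, 151, 525] 6 [79, 308, 608] 8 [79, 260, 401] 10 [35, 54, 45] 12 [6, 24, 335] 14 [38, 219, 601] 16 [88, 309, 560] 18 [82, 197, 223]
```

View pics/m7.png

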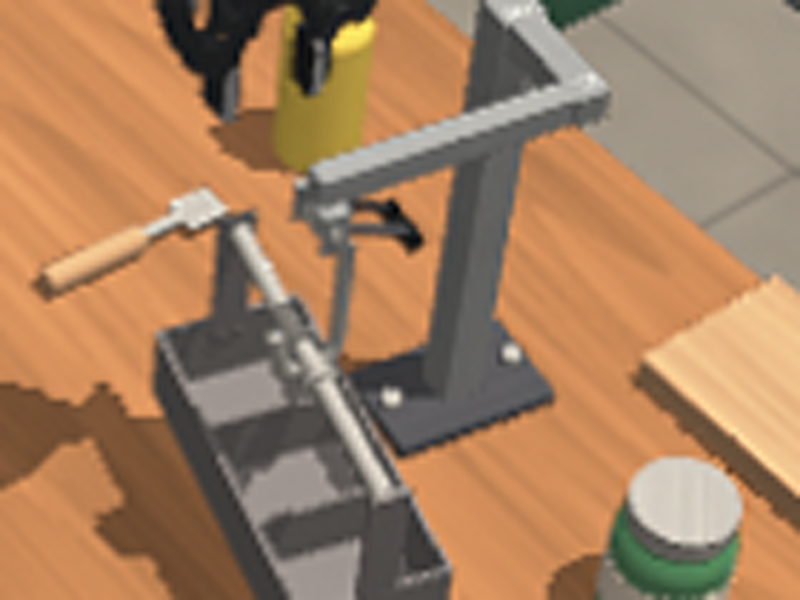

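```bash
cat > sw.py <<'E'
from tgt import *
S=cam("side")
def swing(n=44,save=None):
    fr=[];t=[]
    for i in range(n):
        t.append(bot.observe()["clock"]);fr.append(bot.snapshot("side"))
    g=[cv2.cvtColor(f,cv2.COLOR_RGB2GRAY) for f in fr]
    # boxes: bar near region and box bottom front
    a=proj(S,[[*(o-ey*.10),.178],[*(o-.045*ex-ey*.105),.06],[*(o-ey*.10+ex*.0),.17]])
    b=proj(S,[[*(o+ex*.01-ey*.10),.178],[*(o+ex*.01-.045*ex-ey*.105),.06]])
    for nm,c,d in(("bar end",a[0],b[0]-a[0]),("box bottom corner",a[1],b[1]-a[1])):
        p=np.array([c+[dx,dy] for dx in range(-6,7,3) for dy in range(-6,7,3)],np.float32).reshape(-1,1,2)
        P=[np.median((cv2.calcOpticalFlowPyrLK(g[0],q,p,None,winSize=(15,15))[0]-p).reshape(-1,2),axis=0) for q in g]
        u=np.array(P)@d/(d@d)*10   # mm along stand x
        print(nm,"px",c.round(0),"mm:",u.round(1).tolist()); print("  max speed mm/s",np.abs(np.gradient(u,t)).max().round(0))
    print("t",t[0],t[-1]);return fr
E
python3 -c "
from sw import *
swing()"
```

```text
bar end px [325. 265.] mm: [0.0, -0.7, -1.6, -2.4, -3.2, -3.6, -3.9, -3.8, -3.5, -3.2, -2.3, -1.3, -0.5, 0.5, 1.2, 1.4, 1.4, 0.9, -0.0, -0.9, -1.8, -2.7, -3.5, -4.0, -4.2, -4.2, -3.7, -3.2, -2.1, -1.3, -0.3, 0.8, 1.3, 1.5, 1.4, 0.9, -0.1, -1.0, -1.9, -3.0, -3.6, -4.2, -4.4, -4.2]
  max speed mm/s 21.0
box bottom corner px [309. 296.] mm: [0.0, -0.1, -1.0, -2.0, -4.8, -6.5, -7.3, -7.3, -6.3, -2.1, -1.4, -0.6, 0.1, 0.3, 0.4, 0.5, 0.5, 0.3, 0.0, -0.2, -1.2, -1.8, -5.3, -7.1, -7.8, -7.1, -6.3, -2.1, -1.2, -0.4, 0.0, 0.1, 0.7, 1.1, 1.0, 0.3, 0.3, -0.4, -1.3, -1.8, -6.2, -7.1, -7.9, -7.8]
  max speed mm/s 53.0
t 24.8333 26.9833
```

```bash
python3 -c "
from sw import *
print(proj(S,[[*(o+ey*.1),.178],[*(o-ey*.1),.178]]),'seen (296.5,219.4) (323.3,265.8)')
swing(20);print(bot.observe()['wrist_force'])
bot.sign_off()"
```

```text
[[293.25599904 221.15825371]
 [324.89656062 265.36673702]] seen (296.5,219.4) (323.3,265.8)
bar end px [325. 265.] mm: [0.0, 0.7, 1.6, 2.6, 3.5, 4.6, 4.8, 5.1, 4.9, 4.6, 3.7, 2.7, 1.7, 0.8, 0.0, -0.4, -0.6, -0.4, 0.0, 0.8]
  max speed mm/s 21.0
box bottom corner px [309. 296.] mm: [0.0, 0.8, 1.5, 3.1, 5.5, 8.3, 9.0, 9.1, 9.0, 8.3, 6.0, 3.1, 1.7, 0.8, 0.1, -0.3, -0.4, -0.3, 0.0, 0.8]
  max speed mm/s 52.0
t 27.0333 27.9833
[ 0.14124773 -0.43779344 -0.08638854]
the job is handed in; nothing more can be done
```

I gripped the grey caddy by its bar about 75 mm from the middle and lifted it. I pressed the hook back onto its bumper and held it still at a mean of 5.0 N for more than a second. Then I hung the caddy in the hook by the gap between the collars, let go and handed the job in at about 28 s.

**Force on the hook:** the highest averaged push I measured was about 5 N, but I only sampled the force between moves.

**Last checks:**
- **Seating:** the last picture showed the caddy hanging by the gap between the collars. The hook had taken the weight at a bar height of about 178 mm, as expected.
- **Level:** the bar ends were within about 4 pixels of where a level bar would appear.
- **Motion:** the caddy had not come fully to rest. It was still swinging about ±3 mm at the bar and ±5 mm at the bottom of the box. The speed peaked near 0.02 m/s at the bar and 0.05 m/s at the box, under the 0.1 m/s limit, and it was not visibly dying down.
- **Gripper:** it had moved about 14 cm up and was touching nothing.
- **Bystanders:** I did not re-measure their positions. The caddy was carried above or well away from all of them.

I viewed 12 pictures, two over the budget of 10.

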